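Screw the thinner tin and the fuel canister shut

ROBOT

A 6-joint arm with a two-finger parallel gripper is mounted at the origin on the work surface. World frame = base frame: x ahead of the robot, y to its left, z up, the work surface at z = 0. Lengths are in m, angles in rad, forces in N, time in s.
With the tool pointing down it reaches from about 0.35 to 0.775 m from the base axis. Payload 5.5 kg.
Tool frame: the origin (TCP) lies midway between the tips of the shut fingers; the grasp point (between the pads) lies 19 mm behind it; z points along the fingers, y is the line along which they close (so a half turn about z gives the same grasp; the last joint's range is limited). The gripper opens to 85 mm and grips with 20 to 120 N. Pads are 22 mm wide; open, the fingers measure 114 mm over their backs; the gripper's body (76 mm by 85 mm) begins 54 mm behind the grasp point. The pads swing forward as they close: fully open they stand 13 mm farther back than shut.
Start: joints at [1.095, 0.313, 0.046, 1.304, 0, 1.431], TCP at [0.19, 0.543, 0.203] pointing down, gripper open.
Joint ranges: [-2.76, 2.76], [-0.86, 1.69], [-1.03, 1.26], [-2.2, 2.34], [-1.47, 1.5], [-3.14, 3.14]. Speed limits (rad/s): [2.57, 2.57, 3.14, 3.14, 3.14, 3.14].

INTERFACE

Orientations are given as a unit quaternion [x, y, z, w].
In Python, from cell import bot gives the robot as it stands. The module is installed in compiled form; this text tells all that it offers.
- The arm moves only by the tool arm_command, never from a script. Its argument "commands" is a list of rows, each a list of 7 numbers: the gripper's target within -1 to 1 (shut at 1, half-way at 0, fully open at -1), then the shift along the tool's x, y, z in mm, then the turn, a rotation vector about the tool's x, y, z in rad. In form: [[fingers, x, y, z, rx, ry, rz], ...]. A call has 1 to 8 rows; each row shifts and turns the commanded pose from where the row before left it, along the tool's axes as they then stand; what a row does not reach is not made up. A row lasts 1/10 s, in which the tool goes at most 50 mm and 8.59 degrees, less where a joint would pass 70% of its speed; a pose out of reach is approached as far as the arm can. A call is refused whole if a number of a shift passes 50 or a number of a turn 0.15, either way. A call with a gripper value outside its range is refused whole. The fingers move at their own pace and stop on an object; "force" is the grip in N (left out, the last holds). Time passes only in rows, so rows that do not move let the fingers close. It gives the time, the measured TCP pose, the force, the opening and the grip force at its end, in the units of the state.
- bot.get_obs(): the state, without advancing time (a new reading comes with each control period).
- bot.snapshot(name): name is "side" or "top" or "wrist"; returns a dict with "pixels" (480x640x3 uint8, red, green, blue), "z_map" (480x640 float32, m along the optical axis (not along the pixel's ray), 0 where there is no reading), "mtx" (3x3 intrinsics, pixels), "dist" ([k1, k2, p1, p2, k3] as OpenCV has them; the pictures are not rectified), "view" (4x4, takes a point from world to camera coordinates). Camera axes: x right, y up, looking along -z (the intrinsics and any distortion apply to the point x, -y, -z); pixel columns grow to the right and rows downward; lengths in m; the calibration is good to about 2 mm. A picture is of the moment at which its call begins.
- bot.sign_off(): hands the job in; it is judged then, once.
Trained networks look in a picture, given as the dict that the camera call returned (one of the last four; its "shot" number tells which), for a name from the list of things; names that differ only in an ending like _2 or _b are one class to them, and where a whole thing is asked for, a point or a joint stands for the part that bears it (a point fixed in the world has none). Each returns a list of dicts, best first, with "p" (0 to 1); they miss things now and then, are a little off and sometimes report something else, mostly with a low value. They report only what shows in the picture. A call takes as long as a camera call. They do not tell look-alikes from the thing itself.
- bot.trace(picture, query): "mask" (480x640 bool, what is visible of it) and "box" ([left, top, right, bottom] in pixels, round what is visible of it).
The state is a dict: "time": time; "qpos": joint angles; "dq": joint speeds; "joint_efforts": joint torques, N m; "eef_pos": TCP position; "ee_rot": TCP orientation; "contact_force": force on the tool from outside, world axes, zero at the start; "torque": the same for the moment, N m; "width": opening from 0.0 (shut) to 1.0 (fully open); "grip_force": force on a finger pad.
Only numpy, scipy, OpenCV 4.12 (cv2) and the standard library are available. Lean on these libraries where they do the work, as an engineer would, in place of code of your own. Each camera call takes 0.05 s, during which the arm holds its last target. There are 200 camera calls.

TASK

We have finished with the thinner and the model fuel: screw the loose winged caps of the tall metal tin and of the wide, low white canister fully home (clockwise seen from above, until the cap stops with its wing in line with the long sides of its container). The smallest container, the little grey oil bottle, is still in use: leave its cap turned as it is.

Things in the scene. Friction and masses are not known exactly. Their poses are not given: they have to be found in the camera images.
- tin_cap (a joint): Turn of the cap on the tall bare-metal tin (box-shaped, 95 x 55 mm, 130 mm high, fixed in a low bench holder), in rad. 0 = screwed home against its stop, wing parallel to the tin's long sides; grows as the cap is unscrewed, anticlockwise seen from above, up to a stop at 1.9. It starts 0.7 to 1.3 open. The cap is captive: it only turns about its upright axis, neither rising nor coming off, and stays where it is left (about 0.08 N m of friction).
- tin_grip (a point): Grip point of the tin's cap: on the cap's upright axis, inside the wing. The cap has a round grey skirt 48 mm across and 14 mm high and above it an upright flat black wing (bar) 46 mm long, 14 mm thick and 30 mm high; this point lies 22 mm above the skirt and 8 mm below the wing's top. x runs along the wing, y across its thickness (pinch it along y), z up; it turns with the cap.
- canister_cap (a joint): Turn of the cap on the wide, low white plastic canister (box-shaped, 110 x 70 mm, 80 mm high, fixed in a low bench holder), in rad; cap, zero, direction, stops, friction and start range as for tin_cap.
- canister_grip (a point): Grip point of the canister's cap, of the same shape and size as the tin's; the point and its axes lie in the same way.
- bottle_end (a point): On the small grey bottle (box-shaped, 70 x 52 mm, 60 mm high, fixed in a low bench holder), whose cap is like the others, and must not be turned: top of one end of the wing, 21 mm from the cap's axis along the wing; x runs along the wing, away from the axis.
There are look-alikes about, which are no part of the job. Leave any green look-alike of the part that bears canister_cap alone. What is shaped like the part that bears tin_cap but orange is not meant.

How it is judged:
By the outcome, as a careful person would: the job done as asked, in the order asked, and still so for the second after the job is handed in, with the robot touching nothing.
It also fails if it takes over 58 s, if anything falls off the work surface, if the arm or the gripper's body presses on something with over 40 N, if the wrist force passes 120 N, or if a joint passes its speed limit or range.

## Working session

There is one attempt and no reset: what is moved stays moved. The work goes in short steps, Python scripts to look and compute and a tool call to move; the robot and the scene stay as the last step left them, time stands still between calls to the robot, and variables do not carry over. Pictures are saved under pics/ and viewed, at most 10 in all, crops included, and the job is handed in when it is done.

Besides the shell and the picture viewer there is one more tool, called by a JSON object that holds its "fn" and its "kwargs". arm_command: Moves the arm, as the interface text tells. Its arguments: {"type":"object","properties":{"commands":{"type":"array","items":{"type":"array","items":{"type":"number"}}},"force":{"type":"number"}},"required":["commands"]}

```bash
mkdir -p pics
cat > h.py <<'E'
import numpy as np, cv2
from cell import bot
def world(s,uv,z=None):
    """pixels Nx2 (col,row) -> world using z_map or given depths"""
    uv=np.asarray(uv,float).reshape(-1,2)
    n=cv2.undistortPoints(uv[:,None],s["mtx"],np.array(s["dist"]))[:,0]
    if z is None: z=s["z_map"][uv[:,1].astype(int),uv[:,0].astype(int)]
    c=np.c_[n[:,0]*z,-n[:,1]*z,-z,np.ones(len(uv))]
    return (c@np.linalg.inv(s["view"]).T)[:,:3]
def save(name,img): cv2.imwrite(f"pics/{name}.png",img[:,:,::-1])
E
python3 - <<'E'
from h import *
print(bot.get_obs())
t=bot.snapshot("top"); s=bot.snapshot("side")
save("both",cv2.resize(np.vstack([t["pixels"],s["pixels"]]),None,fx=.625,fy=.625,interpolation=cv2.INTER_AREA))
for p,n in((t,"top"),(s,"side")):
    for q in("tin_cap","canister_cap","bottle_end","tin_grip","canister_grip"):
        for r in bot.trace(p,q)[:4]:
            m=np.argwhere(r["mask"])[:,::-1]; w=world(p,m); ok=p["z_map"][m[:,1],m[:,0]]>0
            print(n,q,round(r["p"],2),r["box"],np.median(w[ok],0).round(3),"zmax",np.percentile(w[ok,2],98).round(3))
E
```

```text
{'time': 0.0, 'qpos': array([1.09541395e+00, 3.14002136e-01, 4.49886263e-02, 1.30359147e+00,
       1.11784410e-05, 1.43120500e+00]), 'dq': array([ 7.04169673e-05,  1.62932755e-03,  1.11556725e-03,  7.90036792e-04,
        1.01296440e-03, -7.77599596e-04]), 'joint_efforts': array([ 9.82352722e-04, -4.80622029e+01,  2.98533833e+01,  1.93255325e-02,
       -2.12995114e-04, -6.07149531e-06]), 'eef_pos': array([0.18921678, 0.54238882, 0.20161187]), 'ee_rot': array([ 1.67107775e-01,  9.85938220e-01, -8.60217728e-04, -2.79033894e-04]), 'contact_force': array([ 0.33286372,  0.14383381, -0.11063635]), 'torque': array([ 0.00149673, -0.00292188, -0.03833094]), 'grip_force': 0.0, 'width': 1.0073085942735924}
top tin_cap 0.9 [210.0, 132.8, 234.6, 162.1] [0.574 0.255 0.147] zmax 0.178
top tin_cap 0.75 [263.5, 197.3, 282.9, 220.8] [0.434 0.135 0.149] zmax 0.179
top canister_cap 0.85 [173.6, 319.8, 194.7, 342.1] [0.176 0.33  0.098] zmax 0.127
top canister_cap 0.78 [327.4, 161.0, 350.3, 187.2] [ 0.523 -0.002  0.101] zmax 0.128
top bottle_end 0.57 [417.5, 151.4, 439.3, 177.8] [ 0.555 -0.209  0.079] z
[... 363 characters left out ...]
.7, 226.1, 335.3] [0.574 0.266 0.152] zmax 0.178
side tin_cap 0.73 [283.5, 262.0, 306.2, 290.4] [0.436 0.15  0.152] zmax 0.178
side canister_cap 0.9 [252.8, 220.7, 275.5, 245.0] [0.524 0.009 0.103] zmax 0.128
side canister_cap 0.87 [409.4, 382.6, 434.3, 405.3] [0.185 0.345 0.109] zmax 0.127
side bottle_end 0.88 [251.9, 159.2, 275.2, 184.7] [ 0.557 -0.2    0.077] zmax 0.11
side tin_grip 0.71 [282.2, 260.6, 309.3, 292.9] [0.436 0.15  0.152] zmax 0.178
side tin_grip 0.68 [204.4, 305.4, 226.5, 336.4] [0.573 0.266 0.154] zmax 0.178
side canister_grip 0.96 [255.3, 219.2, 272.7, 245.6] [0.524 0.01  0.101] zmax 0.128
side canister_grip 0.88 [409.7, 379.9, 430.9, 403.6] [0.186 0.345 0.108] zmax 0.127
```

View pics/both.png

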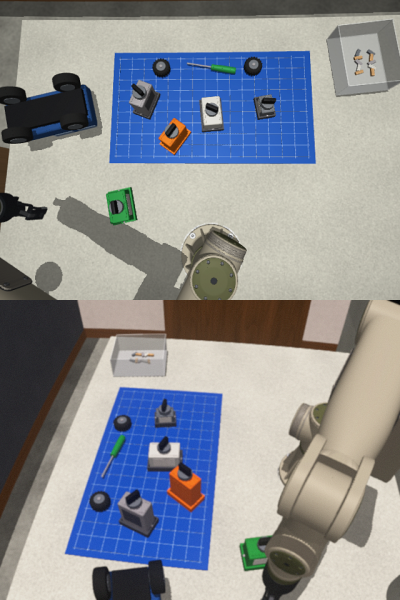

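In the top view (full-size pixels) there are two tin-shaped parts: grey at (222,147) and orange at (273,208). There are also two canister-shaped parts: white at (339,174) and green at (184,331). The grey bottle is at (428,165). The bare-metal tin is the grey one and the canister is the white one. I'll confirm both in a crop and measure the wings.

Run:
```python
from h import *
for n in("top","side"):
    t=bot.snapshot(n)
    if n=="top": save("crop",cv2.resize(t["pixels"][110:260,170:450],None,fx=2.8,fy=2.8,interpolation=cv2.INTER_CUBIC))
    v,u=np.mgrid[0:480,0:640]; w=world(t,np.c_[u.ravel(),v.ravel()])
    for name,c,h in(("tin",(.574,.257),.13),("can",(.524,.002),.08),("bot",(.556,-.205),.06),("orange",(.435,.14),.13)):
        near=np.hypot(*(w[:,:2]-c).T)
        k=w[(near<.045)&(w[:,2]>h+.03)&(w[:,2]<h+.06)]
        top=k[k[:,2]>h+.040]
        b=w[(near<.075)&(abs(w[:,2]-h)<.006)]
        def box(p):
            (cx,cy),(a,bb),ang=cv2.minAreaRect((p[:,:2]*1000).astype(np.float32))
            if bb>a: a,bb,ang=bb,a,ang+90
            return np.round([cx,cy,a,bb,(ang+90)%180-90],1)
        def pca(p):
            q=p[:,:2]-p[:,:2].mean(0); e,V=np.linalg.eigh(q.T@q); return np.degrees(np.arctan2(*V[::-1,1]))%180
        print(n,name,"wing",len(top),box(top),round(pca(top),1),"ztop",np.percentile(k[:,2],97).round(4),"body",len(b),box(b))
```

```text
top tin wing 135 [578.2 257.4  45.3  14.   48.9] 48.5 ztop 0.1788 body 535 [577.6 256.9  93.7  53.9 -21.2]
top can wing 129 [529.3  -2.   45.7  13.3  66.9] 67.4 ztop 0.129 body 897 [529.1  -2.3 109.3  69.3   5.8]
top bot wing 128 [ 561.5 -210.4   45.6   15.2   86.9] 87.1 ztop 0.1095 body 248 [ 560.9 -210.3   69.    51.4    9.7]
top orange wing 144 [436.9 138.9  44.7  15.  -35.6] 144.0 ztop 0.1789 body 575 [436.8 137.9  92.8  54.6 -35.6]
side tin wing 181 [577.8 258.4  45.6  17.5  50. ] 50.2 ztop 0.1791 body 648 [577.7 259.1  94.1  55.7 -21. ]
side can wing 120 [528.5   2.6  48.2  15.9  62.2] 65.4 ztop 0.1294 body 790 [527.7   2.1 109.6  73.6   5.7]
side bot wing 88 [ 559.7 -207.6   51.5   13.7   87.4] 87.4 ztop 0.1098 body 214 [ 558.5 -206.5   68.9   56.4    9.4]
side orange wing 157 [434.3 142.5  47.7  16.6 -34.6] 144.6 ztop 0.1786 body 546 [436.5 143.6  95.4  53.8 -32. ]
```

View pics/crop.png

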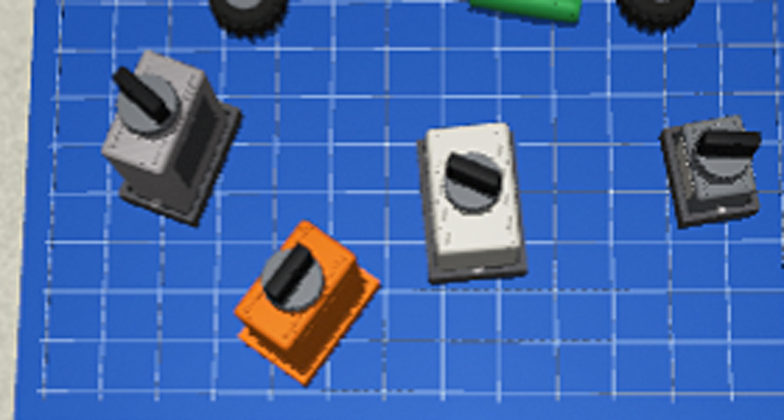

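Clear match: in the crop the bare-metal tin is at (160,110) with its wing skewed, and the white canister is at (470,190), also skewed. The orange tin (290,290) and the grey bottle (715,150) are to be left alone. The tin wing is at 49° with the body at -21°, so it is 70° open. The canister wing is at about 66.5° with the body at 6°, so it is 61° open. I'm moving to the tin first.

{"fn": "arm_command", "kwargs": {"commands": [[0,0,0,-30,0,0,0],[0,0,0,-30,0,0,0],[0,-38,-12,0,0,0,0],[0,-38,-12,0,0,0,0],[0,-38,-12,0,0,0,0],[0,-38,-12,0,0,0,0],[0,-38,-12,0,0,0,0],[0,-38,-12,0,0,0,0]], "force": 60}}

```text
time: 1.5
eef_pos: [0.3822, 0.3987, 0.2627]
ee_rot: [0.167, 0.986, 0.0, 0.0]
contact_force: [0.3, 1.1, -0.9]
width: 0.491
grip_force: 0.0
```

{"fn": "arm_command", "kwargs": {"commands": [[0,-38,-12,0,0,0,0],[0,-38,-12,0,0,0,0],[0,-38,-12,0,0,0,0],[0,-38,-12,0,0,0,0],[0,-38,-12,0,0,0,0],[0,-38,-9,0,0,0,0],[0,0,0,0,0,0,0],[0,0,0,0,0,0,0]]}}

```text
time: 2.3
eef_pos: [0.574, 0.2588, 0.2618]
ee_rot: [0.168, 0.986, -0.0, -0.001]
contact_force: [0.3, -0.5, 0.7]
width: 0.501
grip_force: 0.0
```

{"fn": "arm_command", "kwargs": {"commands": [[0,0,0,0,0,0,-0.149],[0,0,0,0,0,0,-0.149],[0,0,0,0,0,0,-0.149],[0,0,0,0,0,0,-0.149],[0,0,0,0,0,0,-0.149],[0,0,0,0,0,0,-0.149],[0,0,0,0,0,0,-0.149],[0,0,0,0,0,0,-0.149]]}}

```text
time: 3.1
eef_pos: [0.5721, 0.2608, 0.263]
ee_rot: [-0.419, 0.908, 0.0, 0.0]
contact_force: [0.4, -0.7, 0.3]
width: 0.502
grip_force: 0.0
```

```bash
cat >> h.py <<'E'
from scipy.spatial.transform import Rotation as Ro
def err(pos,wing):
    """remaining shift in tool axes (mm) and turn about tool z (rad) to put TCP at pos with tool x along wing (deg, mod 180)"""
    o=bot.get_obs(); R=Ro.from_quat(o["ee_rot"]).as_matrix()
    yaw=np.degrees(np.arctan2(R[1,0],R[0,0])); d=(wing-yaw+90)%180-90
    print("t",o["time"],"tcp",o["eef_pos"].round(4),"yawx",yaw.round(1),"q",o["qpos"].round(2),"F",o["contact_force"].round(1),"w",round(o["width"],2),"tilt",R[:,2].round(3))
    print("shift tool mm",(R.T@(np.array(pos)-o["eef_pos"])*1000).round(1),"rz",-np.radians(d).round(3))
def wing(s,c,zt):
    v,u=np.mgrid[0:480,0:640]; w=world(s,np.c_[u.ravel(),v.ravel()]); w=w[s["z_map"].ravel()>0]
    k=w[(np.hypot(*(w[:,:2]-c).T)<.035)&(abs(w[:,2]-zt)<.006)]
    (x,y),(a,b),g=cv2.minAreaRect((k[:,:2]*1000).astype(np.float32))
    if b>a:a,b,g=b,a,g+90
    print("wing",len(k),np.round([x,y,a,b,(g+90)%180-90],1),"mean",k.mean(0).round(4),"z",np.percentile(k[:,2],[10,50,90]).round(4))
E
python3 - <<'E'
from h import *
err((.578,.2575,.154),49)
s=bot.snapshot("wrist"); wing(s,(.578,.2575),.177); save("w1",s["pixels"])
E
```

```text
t 3.1 tcp [0.5721 0.2608 0.263 ] yawx -130.5 q [ 0.3   0.42  0.35  1.5   0.   -0.56] F [ 0.4 -0.7  0.3] w 0.5 tilt [ 0.  0. -1.]
shift tool mm [ -1.2  -6.6 109. ] rz 0.009
wing 1020 [579.6 257.4  45.3  13.3  48.8] mean [0.579  0.2567 0.1755] z [0.1742 0.1756 0.1766]
```

View pics/w1.png

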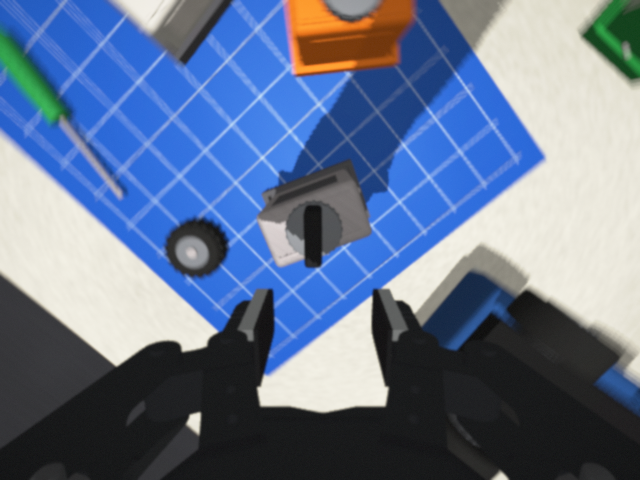

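The wrist view shows the tin wing upright at (313,236), parallel to the pads; the finger midpoint is at column ~322. I'll shift about 7 mm along -y, then descend and grip.

{"fn": "arm_command", "kwargs": {"commands": [[0,-2,-7,0,0,0,0.009],[0,0,0,30,0,0,0],[0,0,0,30,0,0,0],[0,0,0,20,0,0,0],[0,0,0,15,0,0,0],[0,0,0,10,0,0,0],[0,0,0,0,0,0,0],[0,0,0,0,0,0,0]]}}

```text
time: 3.95
eef_pos: [0.5804, 0.2567, 0.1581]
ee_rot: [-0.411, 0.912, -0.0, 0.0]
contact_force: [-0.4, -0.1, 0.8]
width: 0.498
grip_force: 0.0
```

Run:
```python
from h import *
err((.579,.257,.154),49)
```

```text
t 3.95 tcp [0.5804 0.2567 0.1581] yawx -131.5 q [ 0.29  0.44  0.13  1.26  0.   -0.56] F [-0.4 -0.1  0.8] w 0.5 tilt [ 0.001  0.    -1.   ]
shift tool mm [0.7 1.3 4.1] rz -0.009
```

{"fn": "arm_command", "kwargs": {"commands": [[0,1,1,3,0,0,-0.009],[1,0,0,0,0,0,0],[1,0,0,0,0,0,0],[1,0,0,0,0,0,0],[1,0,0,0,0,0,0],[1,0,0,0,0,0,0],[1,0,0,0,0,0,0]], "force": 50}}

```text
time: 4.65
eef_pos: [0.5788, 0.2564, 0.1545]
ee_rot: [-0.415, 0.91, 0.0, 0.0]
contact_force: [0.3, 0.1, -0.5]
width: 0.001
grip_force: 0.0
```

Run:
```python
from h import *
err((.579,.257,.154),-21); print(bot.get_obs()["grip_force"],bot.get_obs()["torque"])
```

```text
t 4.65 tcp [0.5788 0.2564 0.1545] yawx -130.9 q [ 0.29  0.44  0.12  1.25  0.   -0.57] F [ 0.3  0.1 -0.5] w 0.0 tilt [ 0.  0. -1.]
shift tool mm [-0.6  0.2  0.5] rz 1.223
0.0 [ 0.00143793  0.01922072 -0.0225109 ]
```

The fingers shut fully and hold nothing, so I'm looking before going on.

Run:
```python
from h import *
s=bot.snapshot("wrist"); t=bot.snapshot("side")
a=cv2.resize(t["pixels"][230:390,140:350],(630,480),interpolation=cv2.INTER_CUBIC)
save("w2",cv2.resize(np.hstack([s["pixels"],a]),None,fx=.62,fy=.62))
```

```text
(no output)
```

View pics/w2.png

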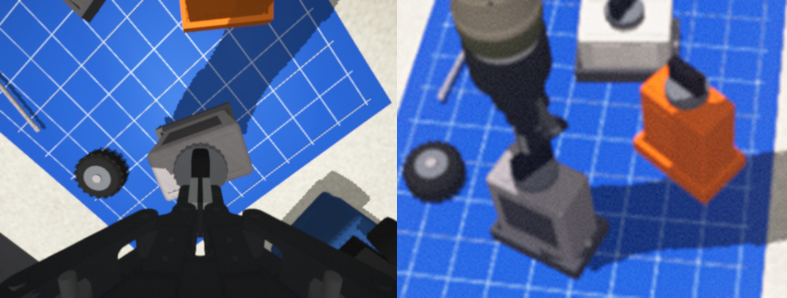

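The wrist view (left) shows the shut fingertips ending at about (200,180), short of the wing at (200,160). The side view shows the gripper behind or above the wing. I'll measure where the fingers really are.

Run:
```python
from h import *
for n in("wrist","side","top"):
    s=bot.snapshot(n)
    v,u=np.mgrid[0:480,0:640]; uv=np.c_[u.ravel(),v.ravel()]; w=world(s,uv); ok=(s["z_map"].ravel()>0)
    k=ok&(np.hypot(*(w[:,:2]-(.579,.257)).T)<.07)&(w[:,2]>.152)
    d=s["pixels"].reshape(-1,3).max(1)<70
    if n=="wrist":
        for r in range(225,400,12):
            c=323; i=r*640+c; print(r,w[i].round(3),s["pixels"][r,c])
    else:
        b=w[k]; print(n,k.sum())
        for lo in np.arange(.152,.26,.008):
            q=b[(b[:,2]>=lo)&(b[:,2]<lo+.008)]
            if len(q): print(round(lo,3),len(q),q.mean(0).round(3),q.min(0).round(3),q.max(0).round(3))
```

```text
225 [0.563 0.239 0.126] [116 112 111]
237 [0.565 0.24  0.144] [75 77 79]
249 [0.565 0.24  0.166] [19 18 20]
261 [0.567 0.242 0.176] [22 21 24]
273 [0.57  0.247 0.176] [22 23 23]
285 [0.574 0.251 0.177] [24 23 23]
297 [0.572 0.248 0.197] [21 22 22]
309 [0.572 0.248 0.208] [24 21 23]
321 [0.572 0.248 0.217] [22 20 22]
333 [0.573 0.249 0.221] [32 31 32]
345 [0.576 0.253 0.221] [31 31 31]
357 [0.579 0.257 0.221] [31 31 31]
369 [0.583 0.261 0.22 ] [33 32 33]
381 [0.585 0.264 0.221] [32 37 46]
393 [0.706 0.403 0.001] [239 237 226]
side 15364
0.152 52 [0.576 0.264 0.155] [0.56  0.246 0.152] [0.595 0.279 0.16 ]
0.16 61 [0.575 0.263 0.164] [0.559 0.246 0.16 ] [0.596 0.279 0.167]
0.168 96 [0.578 0.265 0.173] [0.56  0.244 0.168] [0.596 0.28  0.176]
0.176 39 [0.581 0.265 0.178] [0.564 0.25  0.176] [0.594 0.275 0.18 ]
0.184 9 [0.578 0.266 0.19 ] [0.567 0.261 0.186] [0.588 0.27  0.192]
0.192 30 [0.576 0.266 0.196] [0.564 0.26  0.192] [0.59  0.271 0.2  ]
0.2 17 [0.58  0.266 0.203] [0.571 0.262 0.2  ] [0.589 0.272 0.207]
0.208 19 [0.581 0.266 0.211] [0.573 0.26  0.208] [0.59  0.271 0.215]
0.216 10 [
[... 673 characters left out ...]
 0.253 0.18 ]
0.184 10 [0.571 0.249 0.189] [0.565 0.243 0.186] [0.58  0.258 0.192]
0.192 19 [0.571 0.249 0.196] [0.566 0.243 0.192] [0.582 0.258 0.2  ]
0.2 19 [0.574 0.247 0.204] [0.566 0.242 0.2  ] [0.583 0.257 0.208]
0.208 15 [0.571 0.248 0.212] [0.566 0.244 0.208] [0.579 0.256 0.216]
0.216 19 [0.573 0.251 0.221] [0.564 0.246 0.217] [0.581 0.257 0.224]
0.224 28 [0.575 0.245 0.23 ] [0.563 0.227 0.225] [0.595 0.255 0.232]
0.232 39 [0.586 0.237 0.236] [0.565 0.224 0.232] [0.603 0.252 0.24 ]
0.24 29 [0.59  0.232 0.243] [0.571 0.22  0.24 ] [0.601 0.248 0.248]
0.248 42 [0.591 0.229 0.252] [0.563 0.216 0.248] [0.605 0.248 0.256]
0.256 45 [0.594 0.227 0.26 ] [0.562 0.21  0.256] [0.611 0.247 0.264]
```

Run:
```python
from h import *
s=bot.snapshot("wrist"); t=bot.snapshot("side")
a=cv2.resize(s["pixels"][220:400,240:410],(510,540),interpolation=cv2.INTER_CUBIC)
b=cv2.resize(t["pixels"][260:350,180:245],(290,540)[:1]+(402,),interpolation=cv2.INTER_CUBIC)
c=np.zeros((540,290,3),np.uint8); c[:402]=b
save("w3",np.hstack([a,c]))
v,u=np.mgrid[0:480,0:640]; w=world(s,np.c_[u.ravel(),v.ravel()]).reshape(480,640,3)
for r in range(250,350,10): print(r,[(c,)+tuple((w[r,c]*1000).round().astype(int)) for c in range(299,350,8)])
```

```text
250 [(299, np.int64(579), np.int64(237), np.int64(145)), (307, np.int64(576), np.int64(240), np.int64(146)), (315, np.int64(568), np.int64(238), np.int64(167)), (323, np.int64(565), np.int64(240), np.int64(168)), (331, np.int64(562), np.int64(243), np.int64(168)), (339, np.int64(563), np.int64(251), np.int64(146)), (347, np.int64(560), np.int64(254), np.int64(147))]
260 [(299, np.int64(583), np.int64(241), np.int64(146)), (307, np.int64(580), np.int64(244), np.int64(145)), (315, np.int64(569), np.int64(240), np.int64(176)), (323, np.int64(566), np.int64(242), np.int64(177)), (331, np.int64(564), np.int64(245), np.int64(175)), (339, np.int64(566), np.int64(255), np.int64(148)), (347, np.int64(563), np.int64(258), np.int64(146))]
270 [(299, np.int64(587), np.int64(245), np.int64(146)), (307, np.int64(584), np.int64(249), np.int64(145)), (315, np.int64(572), np.int64(243), np.int64(176)), (323, np.int64(569), np.int64(246), np.int64(176)), (331, np.int64(567), np.int64(248), np.int64(175)), (339, np.int64(570), np.int64(260), np.int64(146)), (347, np.int64(567), np.int64(263), np.int64(
[... 1889 characters left out ...]
1), np.int64(228)), (307, np.int64(575), np.int64(243), np.int64(226)), (315, np.int64(574), np.int64(247), np.int64(221)), (323, np.int64(572), np.int64(249), np.int64(221)), (331, np.int64(570), np.int64(251), np.int64(221)), (339, np.int64(567), np.int64(250), np.int64(225)), (347, np.int64(564), np.int64(251), np.int64(227))]
340 [(299, np.int64(576), np.int64(242), np.int64(231)), (307, np.int64(575), np.int64(244), np.int64(230)), (315, np.int64(573), np.int64(246), np.int64(230)), (323, np.int64(575), np.int64(252), np.int64(220)), (331, np.int64(569), np.int64(249), np.int64(230)), (339, np.int64(567), np.int64(250), np.int64(231)), (347, np.int64(565), np.int64(252), np.int64(231))]
```

View pics/w3.png

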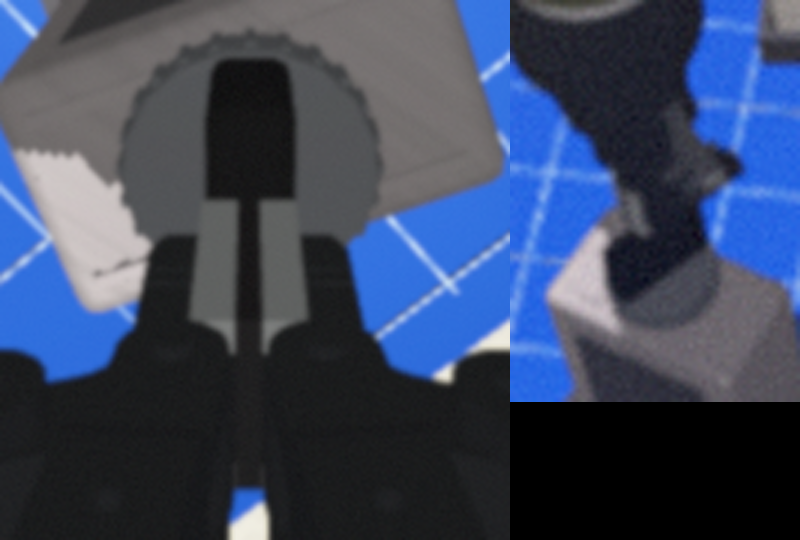

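The crop shows both pads shut about 10 mm above the wing's top: the tips lie at z≈0.187 while the TCP reads 0.1545. The real fingertips therefore sit about 31 mm behind the reported TCP, confirmed by all three cameras. I'll work from the measured tips: open, go lower with force checks, and close again.

{"fn": "arm_command", "kwargs": {"commands": [[0,0,0,0,0,0,0],[0,0,0,0,0,0,0],[0,0,0,0,0,0,0],[0,0,0,0,0,0,0],[0,0,0,8,0,0,0],[0,0,0,8,0,0,0],[0,0,0,4,0,0,0],[0,0,0,0,0,0,0]]}}

```text
time: 5.8
eef_pos: [0.5779, 0.2561, 0.1331]
ee_rot: [-0.415, 0.91, 0.0, -0.001]
contact_force: [-0.2, 0.1, -0.2]
width: 0.504
grip_force: 0.0
```

Run:
```python
from h import *
err((.579,.257,.123),49)
s=bot.snapshot("wrist")
v,u=np.mgrid[0:480,0:640]; w=world(s,np.c_[u.ravel(),v.ravel()]).reshape(480,640,3)
o=bot.get_obs(); R=Ro.from_quat(o["ee_rot"]).as_matrix()
L=((w-o["eef_pos"])@R*1000)   # tool coords mm
m=(abs(L[...,1])<60)&(abs(L[...,0])<14)&(L[...,2]<5)&(s["z_map"]>0)&(s["pixels"].max(2)<130)
for a,b in((-60,-12),(-12,12),(12,60)):
    k=L[m&(L[...,1]>a)&(L[...,1]<b)]; print(a,b,len(k), np.percentile(k,[2,50,98],axis=0).round(1).tolist() if len(k) else "")
save("w4",s["pixels"])
```

```text
t 5.8 tcp [0.5779 0.2561 0.1331] yawx -130.9 q [ 0.29  0.45  0.08  1.2   0.   -0.57] F [-0.2  0.1 -0.2] w 0.5 tilt [-0.002 -0.001 -1.   ]
shift tool mm [-1.4 -0.2 10.1] rz 0.001
-60 -12 21901 [[-9.9, -58.7, -119.6], [9.9, -47.1, -93.1], [13.1, -14.3, -11.8]]
-12 12 10382 [[-11.8, -11.2, -120.0], [10.9, -0.1, -109.0], [12.6, 11.1, -11.9]]
12 60 21951 [[-10.0, 14.8, -119.5], [9.9, 46.8, -93.2], [13.2, 58.5, -11.8]]
```

View pics/w4.png

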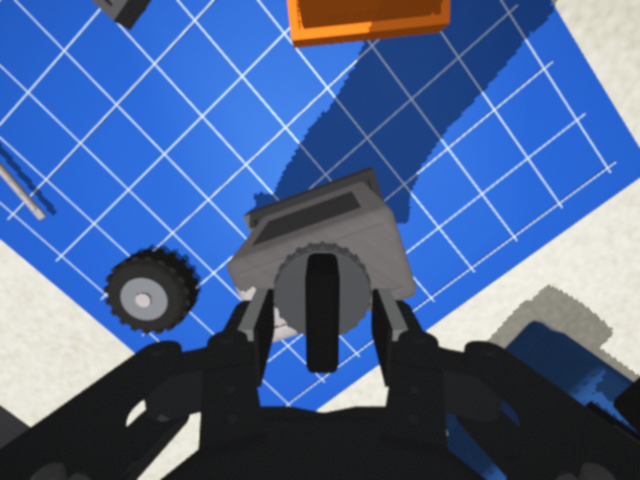

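The wing at (322,312) is centred between the open pads, with no contact so far. I'll go 12 mm lower, leaving the tips about 8 mm above the skirt, and close.

{"fn": "arm_command", "kwargs": {"commands": [[0,-1,0,6,0,0,0],[0,0,0,6,0,0,0],[0,0,0,0,0,0,0],[1,0,0,0,0,0,0],[1,0,0,0,0,0,0],[1,0,0,0,0,0,0],[1,0,0,0,0,0,0],[1,0,0,0,0,0,0]]}}

```text
time: 6.65
eef_pos: [0.5794, 0.2573, 0.1229]
ee_rot: [-0.415, 0.91, 0.0, 0.0]
contact_force: [-2.1, 1.6, 2.2]
width: 0.159
grip_force: 51.7
```

Gripped: the opening is 13.5 mm at 52 N. Now I'll turn clockwise.

{"fn": "arm_command", "kwargs": {"commands": [[1,0,0,0,0,0,0.14],[1,0,0,0,0,0,0.14],[1,0,0,0,0,0,0.14],[1,0,0,0,0,0,0.14],[1,0,0,0,0,0,0.14],[1,0,0,0,0,0,0.14],[1,0,0,0,0,0,0.14],[1,0,0,0,0,0,0.14]]}}

```text
time: 7.45
eef_pos: [0.5791, 0.258, 0.1229]
ee_rot: [0.134, 0.991, 0.001, -0.0]
contact_force: [-2.3, 2.3, 1.9]
width: 0.151
grip_force: 51.7
```

{"fn": "arm_command", "kwargs": {"commands": [[1,0,0,0,0,0,0.03],[1,0,0,0,0,0,0.03],[1,0,0,0,0,0,0.02],[1,0,0,0,0,0,0.02],[1,0,0,0,0,0,0]]}}

```text
time: 7.95
eef_pos: [0.5791, 0.2581, 0.1229]
ee_rot: [0.181, 0.983, 0.001, -0.0]
contact_force: [-2.8, 4.2, 2.9]
width: 0.151
grip_force: 51.9
```

Run:
```python
from h import *
err((.579,.257,.121),-21); print(bot.get_obs()["torque"].round(3),bot.get_obs()["grip_force"])
```

```text
t 7.95 tcp [0.5791 0.2581 0.1229] yawx 159.2 q [0.29 0.46 0.06 1.18 0.   0.66] F [-2.8  4.2  2.9] w 0.15 tilt [-0.     0.002 -1.   ]
shift tool mm [-0.3 -1.   1.9] rz 0.003
[ 0.91   0.63  -0.048] 51.85695469379425
```

{"fn": "arm_command", "kwargs": {"commands": [[1,0,0,0,0,0,0.02],[1,0,0,0,0,0,0.02],[1,0,0,0,0,0,0.0]]}}

```text
time: 8.25
eef_pos: [0.5791, 0.2581, 0.1228]
ee_rot: [0.199, 0.98, 0.001, -0.0]
contact_force: [-2.9, 4.0, 3.7]
width: 0.158
grip_force: 58.8
```

Run:
```python
from h import *
err((.579,.257,.121),-21); print(bot.get_obs()["torque"].round(3),bot.get_obs()["grip_force"])
```

```text
t 8.25 tcp [0.5791 0.2581 0.1228] yawx 157.0 q [0.29 0.46 0.06 1.18 0.   0.69] F [-2.9  4.   3.7] w 0.16 tilt [ 0.     0.001 -1.   ]
shift tool mm [-0.3 -1.   1.8] rz -0.035
[0.791 0.603 1.273] 58.760302662849426
```

The moment jumped to 1.27 N m, so the tin cap is against its stop. I'll release, rise, check it, and move on to the canister.

{"fn": "arm_command", "kwargs": {"commands": [[0,0,0,0,0,0,0],[0,0,0,0,0,0,0],[0,0,0,0,0,0,0],[0,0,0,0,0,0,0],[0,0,0,-20,0,0,0],[0,0,0,-40,0,0,0],[0,0,0,-40,0,0,0],[0,0,0,-40,0,0,0]]}}

```text
time: 9.05
eef_pos: [0.5793, 0.2567, 0.2638]
ee_rot: [0.201, 0.98, -0.0, -0.0]
contact_force: [0.7, 0.1, -0.8]
width: 0.501
grip_force: 0.0
```

Run:
```python
from h import *
err((.529,0,.25),66.5)
s=bot.snapshot("wrist"); wing(s,(.578,.2575),.177)
```

```text
t 9.05 tcp [0.5793 0.2567 0.2638] yawx 156.8 q [ 0.29  0.43  0.37  1.51 -0.    0.7 ] F [ 0.7  0.1 -0.8] w 0.5 tilt [-0. -0. -1.]
shift tool mm [ -54.8 -255.7   13.9] rz -1.565
wing 1032 [579.9 257.6  46.3  14.  -21. ] mean [0.5787 0.2581 0.1755] z [0.1742 0.1757 0.1767]
```

{"fn": "arm_command", "kwargs": {"commands": [[0,-9,-43,0,0,0,0],[0,-9,-43,0,0,0,0],[0,-9,-43,0,0,0,0],[0,-9,-43,0,0,0,0],[0,-9,-43,0,0,0,0],[0,-9,-43,0,0,0,0],[0,0,0,0,0,0,0],[0,0,0,0,0,0,0]]}}

```text
time: 9.9
eef_pos: [0.5276, -0.0025, 0.2625]
ee_rot: [0.202, 0.979, 0.0, 0.0]
contact_force: [-0.6, -0.2, -0.4]
width: 0.499
grip_force: 0.0
```

{"fn": "arm_command", "kwargs": {"commands": [[0,0,0,0,0,0,-0.14],[0,0,0,0,0,0,-0.14],[0,0,0,0,0,0,-0.14],[0,0,0,0,0,0,-0.14],[0,0,0,0,0,0,-0.14],[0,0,0,0,0,0,-0.14],[0,0,0,0,0,0,-0.14],[0,0,0,0,0,0,-0.14]]}}

```text
time: 10.7
eef_pos: [0.528, 0.0003, 0.2623]
ee_rot: [-0.354, 0.935, 0.0, 0.0]
contact_force: [-0.3, 0.4, 0.4]
width: 0.499
grip_force: 0.0
```

{"fn": "arm_command", "kwargs": {"commands": [[0,0,0,0,0,0,-0.14],[0,0,0,0,0,0,-0.14],[0,0,0,0,0,0,-0.14],[0,0,0,20,0,0,0],[0,0,0,20,0,0,0],[0,0,0,0,0,0,0]]}}

```text
time: 11.3
eef_pos: [0.5262, 0.0004, 0.2198]
ee_rot: [-0.539, 0.842, 0.002, -0.002]
contact_force: [-0.1, -0.6, 0.3]
width: 0.497
grip_force: 0.0
```

Run:
```python
from h import *
err((.529,0,.073),66.5)
s=bot.snapshot("wrist"); wing(s,(.529,0),.127); save("w5",s["pixels"])
```

```text
t 11.3 tcp [5.262e-01 4.000e-04 2.198e-01] yawx -114.8 q [-0.15  0.22 -0.04  1.32  0.   -1.29] F [-0.1 -0.6  0.3] w 0.5 tilt [-0.005  0.001 -1.   ]
shift tool mm [ -1.   -3.3 146.8] rz -0.022
wing 1004 [530.6  -1.5  45.1  14.   65.6] mean [ 0.5302 -0.0021  0.1254] z [0.1239 0.1256 0.1266]
```

View pics/w5.png

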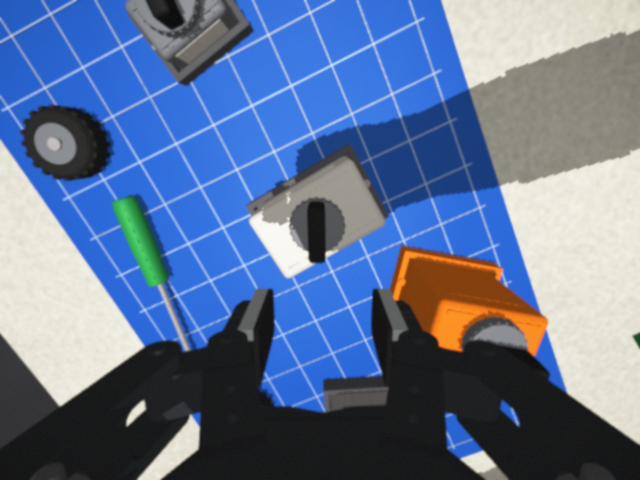

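The tin wing now measures -21.0°, in line with its body, so it is home. In the wrist view the white canister's wing is at (317,231), aligned with the pads at 65.6° and needing only a 4 mm shift along -y. The orange tin at (480,310) is well clear.

{"fn": "arm_command", "kwargs": {"commands": [[0,0,-4,0,0,0,-0.007],[0,0,0,35,0,0,0],[0,0,0,35,0,0,0],[0,0,0,25,0,0,0],[0,0,0,10,0,0,0],[0,0,0,0,0,0,0],[0,0,0,0,0,0,0]]}}

```text
time: 12.05
eef_pos: [0.5326, -0.0032, 0.1191]
ee_rot: [-0.541, 0.841, -0.001, 0.001]
contact_force: [1.4, 0.6, -0.2]
width: 0.504
grip_force: 0.0
```

Run:
```python
from h import *
err((.530,-.0015,.0725),65.6)
```

```text
t 12.05 tcp [ 0.5326 -0.0032  0.1191] yawx -114.5 q [-0.16  0.27 -0.22  1.08  0.   -1.3 ] F [ 1.4  0.6 -0.2] w 0.5 tilt [ 0.002 -0.    -1.   ]
shift tool mm [-0.4  3.2 46.5] rz -0.002
```

{"fn": "arm_command", "kwargs": {"commands": [[0,0,2,20,0,0,0],[0,0,0,16,0,0,0],[0,0,0,10,0,0,0],[0,0,0,0,0,0,0],[0,0,0,0,0,0,0]]}}

```text
time: 12.55
eef_pos: [0.5303, -0.0023, 0.0725]
ee_rot: [-0.541, 0.841, -0.0, 0.001]
contact_force: [0.5, -0.3, 0.8]
width: 0.5
grip_force: 0.0
```

Run:
```python
from h import *
err((.530,-.0015,.0725),65.6)
```

```text
t 12.55 tcp [ 0.5303 -0.0023  0.0725] yawx -114.5 q [-0.16  0.3  -0.3   0.97  0.   -1.3 ] F [ 0.5 -0.3  0.8] w 0.5 tilt [ 0.002 -0.    -1.   ]
shift tool mm [-0.6  0.7  0. ] rz -0.002
```

{"fn": "arm_command", "kwargs": {"commands": [[1,0,0,0,0,0,0],[1,0,0,0,0,0,0],[1,0,0,0,0,0,0],[1,0,0,0,0,0,0],[1,0,0,0,0,0,0]]}}

```text
time: 13.05
eef_pos: [0.5301, -0.0022, 0.0726]
ee_rot: [-0.541, 0.841, -0.0, 0.001]
contact_force: [-1.8, -0.3, 6.0]
width: 0.155
grip_force: 51.1
```

{"fn": "arm_command", "kwargs": {"commands": [[1,0,0,0,0,0,0.14],[1,0,0,0,0,0,0.14],[1,0,0,0,0,0,0.14],[1,0,0,0,0,0,0.14],[1,0,0,0,0,0,0.14],[1,0,0,0,0,0,0.14],[1,0,0,0,0,0,0.12],[1,0,0,0,0,0,0]]}}

```text
time: 13.85
eef_pos: [0.5291, -0.001, 0.0725]
ee_rot: [-0.091, 0.996, 0.001, 0.0]
contact_force: [-3.7, 3.6, 9.2]
width: 0.15
grip_force: 51.5
```

Run:
```python
from h import *
err((.530,-.0015,.0725),5.8); print(bot.get_obs()["torque"].round(3),bot.get_obs()["grip_force"])
```

```text
t 13.85 tcp [ 0.5291 -0.001   0.0725] yawx -169.6 q [-0.15  0.3  -0.3   0.97  0.   -0.34] F [-3.7  3.6  9.2] w 0.15 tilt [ 0.     0.002 -1.   ]
shift tool mm [-0.8 -0.7  0. ] rz 0.08
[ 0.855  0.749 -0.076] 51.46855652332306
```

{"fn": "arm_command", "kwargs": {"commands": [[1,0,0,0,0,0,0.03],[1,0,0,0,0,0,0.03],[1,0,0,0,0,0,0.02],[1,0,0,0,0,0,0.02],[1,0,0,0,0,0,0]]}}

```text
time: 14.35
eef_pos: [0.529, -0.0009, 0.0725]
ee_rot: [-0.042, 0.999, 0.001, 0.0]
contact_force: [-3.5, 4.1, 8.0]
width: 0.156
grip_force: 51.6
```

Run:
```python
from h import *
err((.530,-.0015,.0725),5.8); print(bot.get_obs()["torque"].round(3),bot.get_obs()["grip_force"])
```

```text
t 14.35 tcp [ 0.529  -0.0009  0.0725] yawx -175.2 q [-0.15  0.3  -0.3   0.97  0.   -0.24] F [-3.5  4.1  8. ] w 0.16 tilt [-0.     0.002 -1.   ]
shift tool mm [-0.9 -0.7  0. ] rz -0.017
[0.845 0.778 0.307] 51.635591983795166
```

The moment is rising at the stop. One small push more, then release and rise.

{"fn": "arm_command", "kwargs": {"commands": [[1,0,0,0,0,0,0.02],[1,0,0,0,0,0,0]]}}

```text
time: 14.55
eef_pos: [0.529, -0.0009, 0.0726]
ee_rot: [-0.033, 0.999, 0.001, 0.0]
contact_force: [-3.8, 3.0, 8.3]
width: 0.155
grip_force: 55.6
```

{"fn": "arm_command", "kwargs": {"commands": [[0,0,0,0,0,0,0],[0,0,0,0,0,0,0],[0,0,0,0,0,0,0],[0,0,0,0,0,0,0],[0,0,0,-20,0,0,0],[0,0,0,-40,0,0,0],[0,0,0,-40,0,0,0],[0,0,0,-40,0,0,0]]}}

```text
time: 15.35
eef_pos: [0.5292, -0.0023, 0.2127]
ee_rot: [-0.031, 1.0, 0.0, -0.0]
contact_force: [1.6, 0.0, 0.4]
width: 0.503
grip_force: 0.0
```

{"fn": "arm_command", "kwargs": {"commands": [[0,0,0,-40,0,0,0],[0,0,0,-20,0,0,0],[0,0,0,0,0,0,0],[0,0,0,0,0,0,0]]}}

```text
time: 15.75
eef_pos: [0.5297, -0.0023, 0.2712]
ee_rot: [-0.031, 1.0, -0.0, 0.0]
contact_force: [0.1, 1.0, -0.0]
width: 0.5
grip_force: 0.0
```

Run:
```python
from h import *
err((.530,-.0015,.0725),5.8)
s=bot.snapshot("wrist"); wing(s,(.53,-.001),.127); save("w6",s["pixels"])
t=bot.snapshot("side"); wing(t,(.5785,.2577),.177); wing(t,(.56,-.209),.107)
```

```text
t 15.75 tcp [ 0.5297 -0.0023  0.2712] yawx -176.4 q [-0.16  0.21  0.08  1.44  0.   -0.22] F [ 0.1  1.  -0. ] w 0.5 tilt [ 0. -0. -1.]
shift tool mm [ -0.3   0.8 198.7] rz -0.038
wing 721 [530.4  -1.   45.2  14.    5.4] mean [ 0.5297 -0.001   0.1255] z [0.1243 0.1256 0.1267]
wing 168 [578.8 258.4  47.6  15.2 -21.9] mean [0.5773 0.2599 0.1757] z [0.1733 0.1758 0.1783]
wing 71 [ 558.4 -208.1   48.3   14.9  -82.2] mean [ 0.5584 -0.2091  0.1059] z [0.1027 0.1057 0.1087]
```

View pics/w6.png

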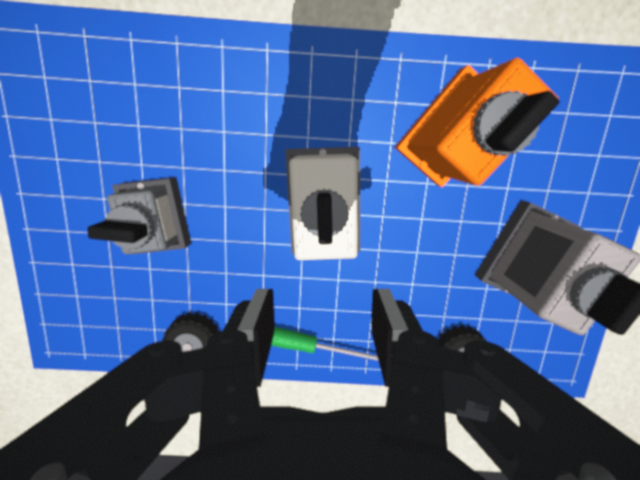

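The wrist view shows the canister wing (325,217) in line with the canister's long sides: 5.4° against 5.8° for the body. The tin's wing at (615,300) is home too. The bottle at (128,230) was never approached, and the gripper is clear of everything.

```bash
python3 -c "
from cell import bot
print(bot.sign_off())"
```

```text
the job is handed in; nothing more can be done
None
```

I screwed the tin's cap and then the white canister's cap fully home; each came up against its stop with its wing in line with its container's long sides. I left the bottle and both look-alikes untouched, and handed the job in at about 16 s.

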